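# Press the dowel home with the hand lever press

## Robot

A 6-joint arm with a two-finger parallel gripper is mounted at the origin on the work surface; the furniture and walls round the work are solid. World frame = base frame: x ahead of the robot, y to its left, z up, the work surface at z = 0. Lengths are in m, angles in rad, forces in N, time in s.
With the tool pointing down it reaches from about 0.3 to 0.875 m from the base axis. Payload 6.4 kg.
Tool frame: the origin (TCP) lies midway between the tips of the shut fingers; the grasp point (between the pads) lies 19 mm behind it; y points along the fingers, x is the direction in which the jaws open and shut, and the axes are right-handed (so a half turn about y gives the same grasp; the last joint's range is limited). The gripper opens to 85 mm and grips with 20 to 120 N. Pads are 22 mm wide; open, the fingers measure 114 mm over their backs; the gripper's body (76 mm by 85 mm) begins 54 mm behind the grasp point. The pads swing forward as they close: fully open they stand 13 mm farther back than shut.
Start: joints at [1.136, 0.181, 1.607, -0, 1.354, -0.206], TCP at [0.13, 0.56, 0.231] pointing down, gripper open.
Joint ranges: [-2.99, 2.99], [-0.89, 2.07], [0.3, 2.58], [-1.14, 4.28], [0, 2.63], [-3.12, 3.12]. Speed limits (rad/s): [2.57, 2.57, 3.01, 3.14, 3.14, 3.14].

## Interface

Orientations are given as a unit quaternion [w, x, y, z].
In Python, from bench import ctrl gives the robot as it stands.
- The arm moves only by the tool step_arm, never from a script. Its argument "commands" is a list of rows, each a list of 7 numbers: the turn, a rotation vector about the tool's x, y, z in units of 6 degrees (1.0 is 6 degrees), then the shift along the tool's x, y, z in units of 30 mm (1.0 is 30 mm), then the opening, from 0 (shut) to 1 (fully open). A call has 1 to 10 rows; each row shifts and turns the commanded pose from where the row before left it, along the tool's axes as they then stand; what a row does not reach is not made up. A row lasts 1/10 s, in which the tool goes at most 50 mm and 8.59 degrees, less where a joint would pass 70% of its speed; a pose out of reach is approached as far as the arm can. A call with a number of a shift or a turn outside -1 to 1 is refused whole. A call with a gripper value outside its range is refused whole. The fingers move at their own pace and stop on an object; the grip force is fixed at half the most. Time passes only in rows, so rows that do not move let the fingers close. It gives the time, the measured TCP pose, the force and the opening at its end, in the units of the state.
- ctrl.get_obs(): the state, without advancing time (a new reading comes with each control period).
- ctrl.camera(name): name is "side" or "top"; returns (picture, depth): 400x640x3 uint8, blue, green, red; 400x640 float32, m along the optical axis (not along the pixel's ray), 0 where there is no reading.
- ctrl.get_calibration(name): a dict with "intrinsics" (3x3 intrinsics, pixels), "R" (3x3) and "t" (3): a world point X has camera coordinates R X + t. Camera axes: x right, y down, z forward; pixel columns grow to the right and rows downward; lengths in m; the calibration is good to about 2 mm. A picture is of the moment at which its call begins. get_calibration takes no time and is no camera call.
- ctrl.hand_in(): hands the job in, once; it reports no verdict.
Trained networks look in the newest picture that a camera, given by its name, has taken for a name from the list of things; names that differ only in an ending like _2 or _b are one class to them, and where a whole thing is asked for, a point or a joint stands for the part that bears it (a point fixed in the world has none). Each returns a list of dicts, best first, with "p" (0 to 1); they miss things now and then, are a little off and sometimes report something else, mostly with a low value. They report only what shows in the picture. A call takes as long as a camera call.
- ctrl.boxes_of(thing, camera): "point" ([x, y, z] in m, in the coordinates of the camera as it stood for that picture, good to about 4 mm: the middle of the surface that is visible of it).
- ctrl.silhouettes(thing, camera): "pixels" (400x640 bool, what is visible of it).
The state is a dict: "time_s": time; "q": joint angles; "dq": joint speeds; "joint_efforts": joint torques, N m; "eef_pos": TCP position; "eef_rot": TCP orientation; "wrist_force": force on the tool from outside, world axes, zero at the start; "torque": the same for the moment, N m; "opening": opening from 0.0 (shut) to 1.0 (fully open).
Only numpy, scipy, OpenCV 4.12 (cv2) and the standard library are available. Lean on these libraries where they do the work, as an engineer would, in place of code of your own. Each camera call takes 0.05 s, during which the arm holds its last target.

## Task

Two hand lever presses stand on the bench; one has a steel block with a dowel standing proud of it under its ram, the other is empty. Push the lever of the loaded press all the way down to its stop so that the dowel is pressed flush into the block, hold it there a moment, then let the lever come fully back up, leaving the block in its nest. Leave the empty press's lever alone.

Things in the scene. Friction and masses are not known exactly. Their poses are not given: they have to be found in the camera images.
- press_lever (a joint): Lever of the loaded press (grey, base 145 x 110 x 20 mm, head 185 mm high; dark forked lever on the robot's side). 0 rad = up, as at the start; grows as it is pushed down; 0.60 = stop. At 0 it rises 0.35 rad above level to its free end, at the stop it dips 0.25 below. A spring lifts it back to 0 when let go; pushing the pad takes about 5 N at the top, 12 N near the stop.
- press_pad (a point): Middle of the flat top of the black rubber hand pad (90 mm long, 40 wide, 20 thick) at the free end of the loaded press's lever. Moves with the lever: about 226 mm above the bench when up, 129 mm at the stop. x runs along the lever from the free end to the hinge, y across it, z square to the pad's top.
- press_hinge (a point): Point on the loaded press's hinge line, midway across the lever, 160 mm above the bench, straight above the nest; fixed to the press. x is level, from the lever side to the column; y along the hinge line; z up. The pad's point lies 165 mm from it along the lever (to the -x side) and 10 mm square to the lever, on its upper side.
- block_center (a point): Centre (half-way up) of the loose plain steel block, 48 x 48 x 25 mm, 0.3 to 0.6 kg, lying in the low-railed nest under the loaded press's ram, underside 30 mm above the bench. It need not be handled.
- dowel (a joint): How far the dark steel dowel (14 mm across, upright in the middle of the block's top) is pressed in: 0 to 0.002 m at the start (10 to 12 mm proud), 0.012 m when flush. It is tight (5 N) and stays where pushed. The ram, 22 mm across, comes down 24 mm in the full lever swing, ends level with the block's top and meets the dowel about half-way.
- idle_lever (a joint): Lever of the other press, of the same build but empty; same zero and signs. To be left up.
- idle_pad (a point): Middle of the top of the hand pad of the empty press's lever, as for the loaded one.

How it is judged:
By the outcome, as a careful person would: the job done as asked, in the order asked, and still so for the second after the job is handed in, with the robot touching nothing.
It also fails if it takes over 32 s, if anything falls off the work surface, if the arm or the gripper's body presses on something with over 40 N, if the wrist force passes 120 N, or if a joint passes its speed limit or range.

## Working session

There is one attempt and no reset: what is moved stays moved. The work goes in short steps, Python scripts to look and compute and a tool call to move; the robot and the scene stay as the last step left them, time stands still between calls to the robot, and variables do not carry over. Pictures are saved under pics/ and viewed, and the job is handed in when it is done.

Besides the shell and the picture viewer there is one more tool, called after "Request:" as name(argument=value, ...) on one line, values as JSON. step_arm: Moves the arm, as the interface text tells. Its arguments: {"type":"object","properties":{"commands":{"type":"array"}},"required":["commands"]}

```bash
mkdir -p pics; cat > h.py <<'E'
import numpy as np,cv2
from bench import ctrl
def toW(p,c):
    k=ctrl.get_calibration(c);return np.array(k["R"]).T@(np.array(p)-np.array(k["t"]))
def cloud(c,d,mask):
    k=ctrl.get_calibration(c);K=np.array(k["intrinsics"])
    v,u=np.nonzero(mask&(d>0));z=d[v,u]
    P=np.stack([(u-K[0,2])/K[0,0]*z,(v-K[1,2])/K[1,1]*z,z],1)
    return (P-np.array(k["t"]))@np.array(k["R"])
E
python3 - <<'E'
from h import *
np.set_printoptions(precision=4,suppress=True)
for c in ["side","top"]:
    p,d=ctrl.camera(c);cv2.imwrite(f"pics/{c}0.png",p);np.save(f"{c}0.npy",d)
    for t in ["press_pad","idle_pad","block_center","dowel","press_lever","idle_lever"]:
        for r in ctrl.boxes_of(t,c)[:3]: print(c,t,round(r["p"],2),toW(r["point"],c))
o=ctrl.get_obs();print(o)
E
```

```text
side idle_pad 0.69 [ 0.5122 -0.3356  0.2047]
side block_center 0.69 [0.6066 0.2913 0.0515]
side press_lever 0.9 [0.4977 0.3165 0.2086]
side idle_lever 0.56 [ 0.5102 -0.3393  0.1995]
top press_pad 0.96 [0.4905 0.3072 0.2172]
top idle_pad 0.69 [ 0.4961 -0.3508  0.2152]
top idle_pad 0.59 [0.5859 0.2745 0.1823]
top block_center 0.47 [0.6    0.2618 0.0545]
top dowel 0.54 [0.5878 0.2718 0.179 ]
top press_lever 0.9 [0.4897 0.3082 0.2126]
top idle_lever 0.71 [ 0.4912 -0.3494  0.2125]
{'time_s': 0.7, 'q': array([ 1.1357,  0.1807,  1.607 , -0.    ,  1.3538, -0.2063]), 'dq': array([-0.0008,  0.0008,  0.0001, -0.0002, -0.0021, -0.0006]), 'joint_efforts': array([ -0.0008, -44.471 , -35.1621,  -0.0002,   0.0004,   0.    ]), 'eef_pos': array([0.1304, 0.56  , 0.2313]), 'eef_rot': array([ 0.5538, -0.5538, -0.4397,  0.4396]), 'wrist_force': array([ 0.1572, -0.1224, -0.1892]), 'torque': array([0.0238, 0.0019, 0.0411]), 'opening': 0.9984966725266907}
```

View pics/side0.png

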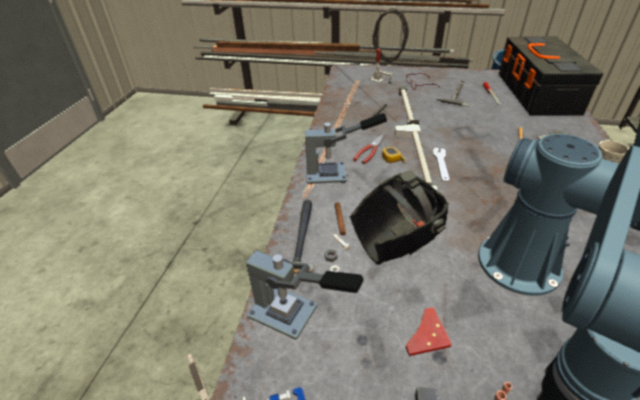

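View pics/top0.png

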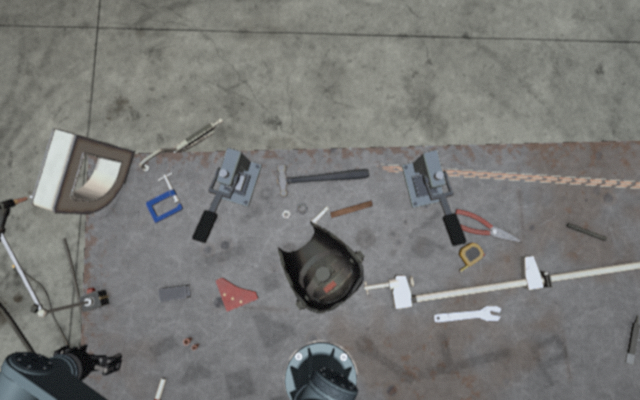

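```bash
python3 - <<'E'
from h import *
from scipy.spatial.transform import Rotation as Ro
np.set_printoptions(precision=4,suppress=True)
p,d=ctrl.camera("top")
for t in ["press_pad","press_lever"]:
    for r in ctrl.silhouettes(t,"top")[:1]:
        C=cloud("top",d,r["pixels"]);print(t,r["p"],len(C),C.min(0),C.max(0))
        m=cv2.minAreaRect((C[:,:2]*1000).astype(np.float32));print(m, np.argwhere(r["pixels"]).min(0),np.argwhere(r["pixels"]).max(0))
        b=cv2.boxPoints(m);print(b)
        A=np.c_[C[:,:2],np.ones(len(C))];w=np.linalg.lstsq(A,C[:,2],rcond=None)[0];print("plane",w)
        top=C[C[:,2]>np.quantile(C[:,2],.9)];print(top.mean(0))
o=ctrl.get_obs();q=o["eef_rot"];print(Ro.from_quat(np.r_[q[1:],q[0]]).as_matrix())
E
```

```text
press_pad 0.65 893 [ 0.4158  0.2428 -0.0039] [0.6258 0.3764 0.2424]
((526.0675048828125, 322.6064453125), (108.58905029296875, 212.04443359375), 73.54873657226562) [169 193] [242 239]
[[409.0096 300.5602]
 [612.373  240.5092]
 [643.1255 344.6527]
 [439.762  404.7037]]
plane [-0.5793 -0.4507  0.633 ]
[0.4294 0.3254 0.2383]
press_lever 0.8 901 [ 0.4158  0.2428 -0.0042] [0.6556 0.398  0.2424]
((531.8002319335938, 328.02056884765625), (122.1634292602539, 222.06602478027344), 73.52961730957031) [168 193] [242 239]
[[408.0054 300.9253]
 [620.9593 237.9652]
 [655.595  355.1158]
 [442.6412 418.0759]]
plane [-0.6439 -0.8086  0.774 ]
[0.4294 0.3254 0.2384]
[[ 0.2268  0.     -0.9739]
 [ 0.9739  0.      0.2268]
 [ 0.     -1.     -0.    ]]
```

The loaded press is on the robot's left (+y): the block shows at about (240,183) in the top picture and its pad at (204,226). In the side picture it is the near press, pad at (342,282). The empty press is at top (430,180).

```bash
python3 - <<'E'
from h import *
np.set_printoptions(precision=4,suppress=True)
p,d=ctrl.camera("top")
r=ctrl.silhouettes("press_lever","top")[0]
m=r["pixels"]
C=cloud("top",d,m)
C=C[C[:,2]>0.15]
best=None;rng=np.random.default_rng(0)
for i in range(500):
    s=C[rng.choice(len(C),3,False)]
    n=np.cross(s[1]-s[0],s[2]-s[0]);L=np.linalg.norm(n)
    if L<1e-5: continue
    n/=L; n*=np.sign(n[2]); 
    if n[2]<.85: continue
    k=abs((C-s[0])@n)<.003
    if best is None or k.sum()>best[0]: best=(k.sum(),k,n)
I=C[best[1]];print(len(C),best[0],best[2],I.min(0),I.max(0))
a=cv2.minAreaRect((I[:,:2]*1000).astype(np.float32));print(a)
A=np.c_[I[:,:2],np.ones(len(I))];w=np.linalg.lstsq(A,I[:,2],rcond=None)[0];print(w,"slope",np.arctan(np.hypot(*w[:2])),"dir",np.degrees(np.arctan2(-w[1],-w[0])))
c=np.array(a[0])/1000;print("z at centre",w[0]*c[0]+w[1]*c[1]+w[2])
for q in (.05,.5,.95): print(np.quantile(I,q,axis=0))
E
```

```text
820 536 [ 0.3395 -0.1196  0.933 ] [0.4185 0.2454 0.1656] [0.6171 0.3465 0.245 ]
((516.3365478515625, 301.194580078125), (65.11424255371094, 198.02191162109375), 75.61077117919922)
[-0.3654  0.1223  0.3558] slope 0.3677976465100132 dir -18.504687638456257
z at centre 0.20395655129706436
[0.4289 0.2641 0.1783]
[0.4811 0.3112 0.2188]
[0.5828 0.3357 0.239 ]
```

Request:
step_arm(commands=[[0, 0, 0, 0, -0.75, 0, 0], [0, 0, 0, 0, -0.75, 0, 0], [0, 0, 0, -0.45, 0, -0.95, 0], [0, 0, 0, -0.45, 0, -0.95, 0], [0, 0, 0, -0.45, 0, -0.95, 0], [0, 0, 0, -0.45, 0, -0.95, 0], [0, 0, 0, -0.45, 0, -0.95, 0], [0, 0, 0, -0.45, 0, -0.95, 0], [0, 0, 0, -0.45, 0, -0.95, 0], [0, 0, 0, -0.45, 0, -0.95, 0]])

```text
time_s: 1.95
eef_pos: [0.3288, 0.4022, 0.2764]
eef_rot: [0.554, -0.554, -0.44, 0.44]
wrist_force: [0.3, 0.4, 0.0]
opening: 0.003
```

Request:
step_arm(commands=[[0, 0, 0, -0.4, 0, -0.95, 0], [0, 0, 0, -0.4, 0, -0.95, 0], [0, 0, 0, -0.35, 0, -0.95, 0], [0, 0, 0, -0.35, 0, -0.95, 0], [0, 0, 0, -0.35, 0, -0.95, 0], [0, 0, 0, 0, 0, 0, 0], [0, 0, 0, 0, 0, 0, 0]])

```text
time_s: 2.65
eef_pos: [0.4543, 0.3164, 0.2761]
eef_rot: [0.554, -0.554, -0.439, 0.439]
wrist_force: [-0.1, 0.8, 0.7]
opening: -0.003
```

```bash
python3 - <<'E'
from h import *
p,d=ctrl.camera("side");cv2.imwrite("pics/side1.png",p)
o=ctrl.get_obs();print(o["time_s"],o["eef_pos"],o["wrist_force"])
E
```

```text
2.7 [0.45371159 0.31691026 0.27613117] [-0.19410351  1.10996774  0.32268992]
```

View pics/side1.png

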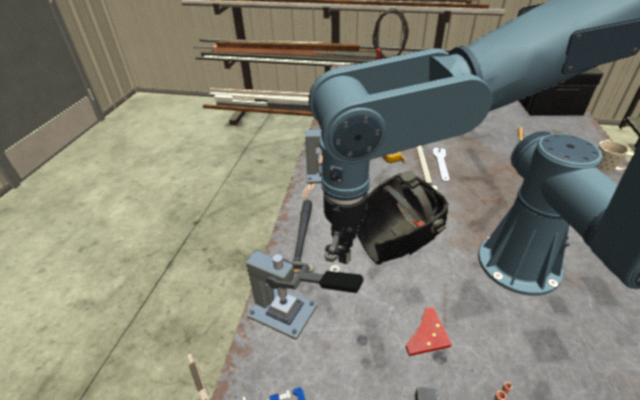

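The shut fingertips at (342,262) hang over the pad at (343,281), so I'm lowering onto it.

Request:
step_arm(commands=[[0, 0, 0, 0, 0.5, 0, 0], [0, 0, 0, 0, 0.5, 0, 0], [0, 0, 0, 0, 0.3, 0, 0], [0, 0, 0, 0, 0.2, 0, 0], [0, 0, 0, 0, 0.2, 0, 0], [0, 0, 0, 0, 0.2, 0, 0], [0, 0, 0, 0, 0.2, 0, 0], [0, 0, 0, 0, 0.2, 0, 0]])

```text
time_s: 3.5
eef_pos: [0.4543, 0.317, 0.2073]
eef_rot: [0.554, -0.554, -0.44, 0.439]
wrist_force: [-0.9, 1.0, 5.0]
opening: 0.001
```

Request:
step_arm(commands=[[0, 0, 0, 0, 0.25, 0, 0], [0, 0, 0, 0, 0.25, 0, 0], [0, 0, 0, 0, 0.25, 0, 0], [0, 0, 0, 0, 0.25, 0, 0], [0, 0, 0, 0, 0.25, 0, 0], [0, 0, 0, 0, 0.25, 0, 0], [0, 0, 0, 0, 0.25, 0, 0], [0, 0, 0, 0, 0.25, 0, 0]])

```text
time_s: 4.3
eef_pos: [0.4538, 0.317, 0.1473]
eef_rot: [0.554, -0.554, -0.44, 0.44]
wrist_force: [-3.8, 0.3, 8.9]
opening: 0.0
```

Request:
step_arm(commands=[[0, 0, 0, 0, 0.1, 0, 0], [0, 0, 0, 0, 0.1, 0, 0], [0, 0, 0, 0, 0.1, 0, 0], [0, 0, 0, 0, 0, 0, 0]])

```text
time_s: 4.7
eef_pos: [0.4547, 0.3168, 0.1385]
eef_rot: [-0.554, 0.554, 0.44, -0.439]
wrist_force: [-1.8, -0.1, 7.4]
opening: -0.001
```

Request:
step_arm(commands=[[0, 0, 0, 0, 0.1, 0, 0], [0, 0, 0, 0, 0.1, 0, 0], [0, 0, 0, 0, 0, 0, 0]])

```text
time_s: 5.0
eef_pos: [0.4554, 0.3166, 0.1329]
eef_rot: [-0.553, 0.554, 0.44, -0.439]
wrist_force: [-0.3, -0.9, 8.4]
opening: -0.002
```

Request:
step_arm(commands=[[0, 0, 0, 0, 0.1, 0, 0], [0, 0, 0, 0, 0, 0, 0]])

```text
time_s: 5.2
eef_pos: [0.4558, 0.3166, 0.1313]
eef_rot: [-0.553, 0.555, 0.441, -0.439]
wrist_force: [-2.2, -2.9, 15.0]
opening: -0.001
```

Request:
step_arm(commands=[[0, 0, 0, 0, 0.07, 0, 0], [0, 0, 0, 0, 0, 0, 0]])

```text
time_s: 5.4
eef_pos: [0.456, 0.3167, 0.1307]
eef_rot: [-0.553, 0.555, 0.441, -0.439]
wrist_force: [-7.5, -5.4, 26.2]
opening: -0.003
```

Request:
step_arm(commands=[[0, 0, 0, 0, 0.07, 0, 0], [0, 0, 0, 0, 0, 0, 0]])

```text
time_s: 5.6
eef_pos: [0.4561, 0.3167, 0.1302]
eef_rot: [-0.553, 0.555, 0.441, -0.439]
wrist_force: [-12.5, -8.7, 38.2]
opening: 0.002
```

The force is climbing steeply with almost no travel, so the lever is on its stop. I'll hold there and look.

Request:
step_arm(commands=[[0, 0, 0, 0, 0, 0, 0], [0, 0, 0, 0, 0, 0, 0], [0, 0, 0, 0, 0, 0, 0], [0, 0, 0, 0, 0, 0, 0], [0, 0, 0, 0, 0, 0, 0], [0, 0, 0, 0, 0, 0, 0], [0, 0, 0, 0, 0, 0, 0], [0, 0, 0, 0, 0, 0, 0]])

```text
time_s: 6.4
eef_pos: [0.4561, 0.3167, 0.1302]
eef_rot: [-0.553, 0.555, 0.441, -0.438]
wrist_force: [-13.0, -8.9, 36.6]
opening: -0.003
```

```bash
python3 - <<'E'
from h import *
p,d=ctrl.camera("side");cv2.imwrite("pics/side2.png",cv2.resize(p[200:360,200:440],None,fx=3,fy=3))
o=ctrl.get_obs();print(o["time_s"],o["eef_pos"],o["wrist_force"])
E
```

```text
6.45 [0.45610329 0.31672109 0.13023172] [-12.00764855  -7.92606987  37.65161357]
```

View pics/side2.png

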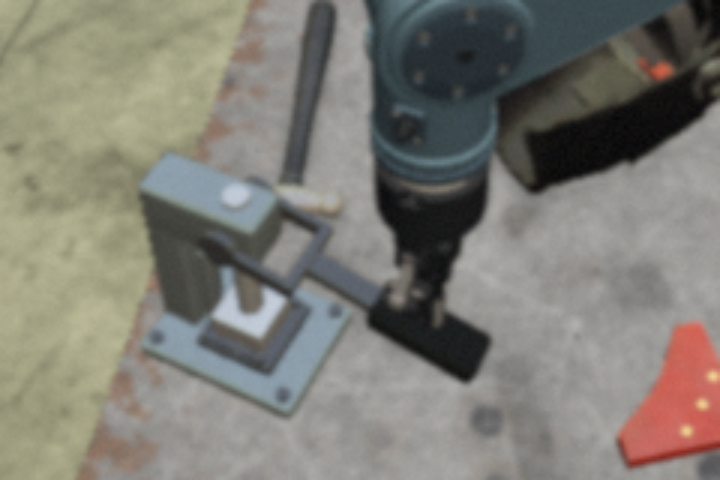

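The lever dips below level and the ram (zoomed picture at 250,300) sits on the block top. Now I'll let it rise under control.

Request:
step_arm(commands=[[0, 0, 0, 0, -0.2, 0, 0], [0, 0, 0, 0, -0.3, 0, 0], [0, 0, 0, 0, -0.3, 0, 0], [0, 0, 0, 0, -0.3, 0, 0], [0, 0, 0, 0, -0.3, 0, 0], [0, 0, 0, 0, -0.3, 0, 0], [0, 0, 0, 0, -0.3, 0, 0], [0, 0, 0, 0, -0.3, 0, 0], [0, 0, 0, 0, -0.3, 0, 0], [0, 0, 0, 0, -0.3, 0, 0]])

```text
time_s: 7.45
eef_pos: [0.4544, 0.3165, 0.2127]
eef_rot: [-0.554, 0.554, 0.44, -0.44]
wrist_force: [2.3, -1.0, 1.7]
opening: 0.001
```

Request:
step_arm(commands=[[0, 0, 0, 0, -0.3, 0, 0], [0, 0, 0, 0, -0.3, 0, 0], [0, 0, 0, 0, -0.3, 0, 0], [0, 0, 0, 0, -0.5, 0, 0], [0, 0, 0, 0, -0.7, 0, 0], [0, 0, 0, 0, -0.7, 0, 0], [0, 0, 0, 0, 0, 0.7, 0], [0, 0, 0, 0, 0, 0.9, 0], [0, 0, 0, 0, 0, 0.9, 0], [0, 0, 0, 0, 0, 0.9, 0]])

```text
time_s: 8.45
eef_pos: [0.3535, 0.34, 0.2966]
eef_rot: [0.554, -0.554, -0.439, 0.44]
wrist_force: [0.2, 1.0, -0.3]
opening: -0.002
```

Request:
step_arm(commands=[[0, 0, 0, 0.4, 0, 0.9, 0], [0, 0, 0, 0.4, 0, 0.9, 0], [0, 0, 0, 0.4, 0, 0.9, 0], [0, 0, 0, 0, 0, 0, 0], [0, 0, 0, 0, 0, 0, 0]])

```text
time_s: 8.95
eef_pos: [0.2836, 0.3935, 0.2965]
eef_rot: [-0.553, 0.553, 0.44, -0.44]
wrist_force: [0.4, 0.0, -0.8]
opening: 0.0
```

```bash
python3 - <<'E'
from h import *
np.set_printoptions(precision=4,suppress=True)
for c in ["side","top"]:
    p,d=ctrl.camera(c)
    q=p[200:360,200:440] if c=="side" else p[120:280,160:400]
    cv2.imwrite(f"pics/{c}3.png",cv2.resize(q,None,fx=3,fy=3))
    for t in ["press_pad","press_lever","block_center","dowel","idle_pad"]:
        for r in ctrl.boxes_of(t,c)[:1]: print(c,t,round(r["p"],2),toW(r["point"],c))
o=ctrl.get_obs();print(o["time_s"],o["eef_pos"],o["wrist_force"])
E
```

```text
side press_pad 0.65 [0.4972 0.3157 0.2102]
side press_lever 0.58 [0.498  0.3175 0.2113]
side block_center 0.75 [0.609  0.2899 0.0516]
side idle_pad 0.83 [ 0.5119 -0.3369  0.2027]
top press_pad 0.62 [0.4907 0.3094 0.2209]
top press_lever 0.74 [0.4901 0.3101 0.2106]
top block_center 0.41 [0.6019 0.2646 0.0568]
top idle_pad 0.96 [ 0.4957 -0.3515  0.2145]
9.55 [0.2842 0.3932 0.296 ] [-0.4623 -1.4241 -0.7878]
```

View pics/side3.png

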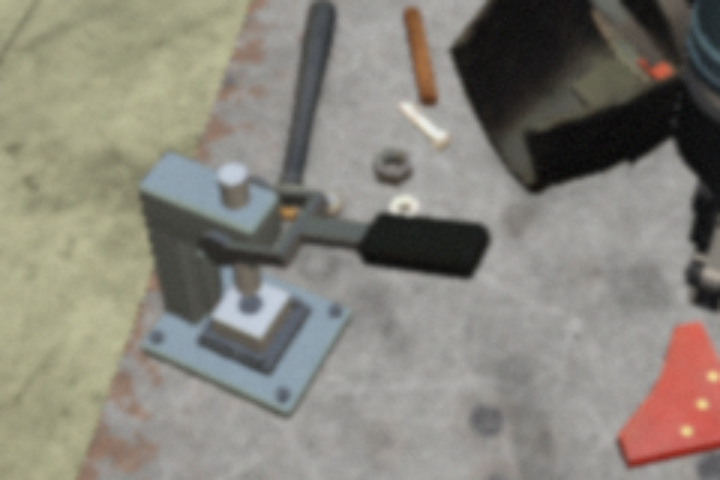

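View pics/top3.png

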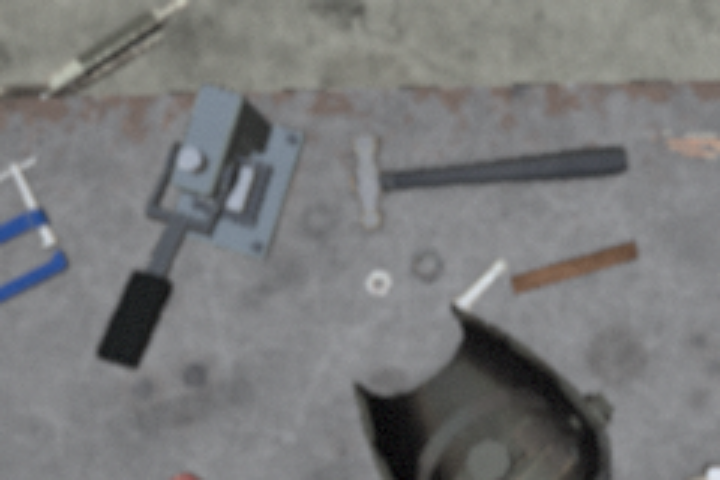

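The dowel now looks like a flat dark disc at (250,303) in the zoomed side picture. I'll compare it with the first picture.

```bash
python3 - <<'E'
from h import *
a=cv2.imread("pics/side0.png")[270:340,240:325]
p,d=ctrl.camera("side");b=p[270:340,240:325]
cv2.imwrite("pics/cmp.png",cv2.resize(np.hstack([a,b]),None,fx=4.5,fy=4.5,interpolation=cv2.INTER_CUBIC))
E
```

```text
(no output)
```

View pics/cmp.png

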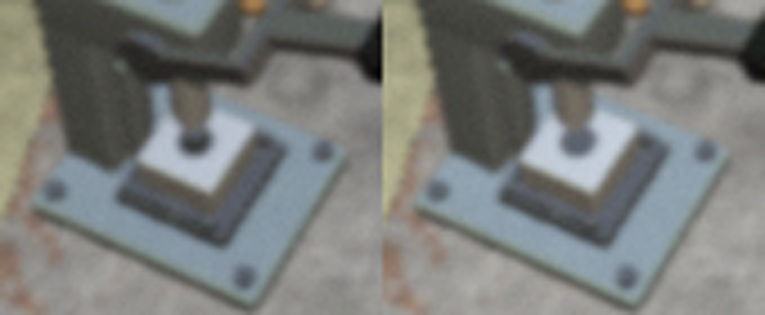

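In the left half (before), the dowel stands proud, with a dark side visible at (195,143). In the right half (after), it is a uniform flat disc at (578,143). The block hasn't moved in its nest and the lever is back where it started, so I'm handing in.

```bash
python3 -c "
from bench import ctrl
print(ctrl.hand_in())"
```

```text
the job is handed in; nothing more can be done
None
```

I pushed the loaded press's lever down to its stop with the shut fingertips, held it there for about 0.85 s, let it rise under control and moved the arm clear. I then handed the job in at about 9.6 s.

- **Stop:** at a fingertip height of about 130 mm the lever hardly moved while the vertical force rose from 15 N to 38 N. The expected pad height at the stop is 129 mm.
- **Dowel:** before the press it stood proud in the side picture. Afterwards it shows as a flat disc level with the block's top. The network stopped reporting the dowel, so this rests on the picture alone.
- **Lever and block:** both match their starting positions to within about 4 mm, which is the networks' accuracy. One exception was a first side-view reading of the pad, which I had nothing to compare with.
- **Empty press:** its pad stayed where it was, to within about 2 mm.
- **Robot:** it was about 0.2 m from the pad at hand-in, with about 1–2 N on the wrist, which is noise.

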